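# Refit the sprung roller in the lathe bench's roller track

## Task

One roller is out of the short roller track that brings blanks to the lathe. Take it from the V-blocks and refit it in the empty place: press its sprung end in against one rail so that the other end drops in between the rails, then let it out so that both stub axles sit fully home in the holes of the axle plates, which are not set exactly and have to be felt for. Be gentle with the light rails, and leave the pallet and the other things on the bench where they are.

Things in the scene. Friction and masses are not known exactly. Their poses are not given: they have to be found in the camera images.
- roller_mid (a point): Centre, on the axis, of the loose roller: a plain steel tube 30 mm in diameter, 149 mm long, with thin black end rings, about 0.2 kg, lying level in two V-blocks, axis 51 mm above the table. Grip it across the tube at the middle. Its x axis runs along the roller towards the sprung end. 174 mm long over both stub tips with the spring free, 162 mm with the spring fully pressed in.
- sprung_tip (a point): Middle of the end face of the stub at the roller's sprung end, 92.5 mm along +x from roller_mid (spring free). A black sleeve 16 mm in diameter stands 13 mm out of the tube and carries a stub 8 mm in diameter, 5 mm long, narrowing to 6 mm at the tip. Both slide into the tube against a spring: 4 N to start, 0.7 N more per mm, 12.4 N at 12 mm, where the sleeve stops hard.
- plain_tip (a point): Middle of the end face of the stub at the roller's plain end, 81.5 mm along -x from roller_mid. A steel boss 16 mm in diameter stands 2 mm out of the tube and carries a stub 8 mm in diameter, 5 mm long, narrowing to 6 mm at the tip. Boss and stub are rigid with the tube.
- slot (a point): Empty place in the roller track, 83 mm above the table: nominal middle of the roller when fitted. x points across the track (roughly away from the robot), y along the track, z up. The empty place has a steel axle plate bolted inside each rail; the plates' inner faces are at x = -80 and +80 mm, their top edges and the rails' 12 mm above this point. Either end of the roller may go in either plate.
- plates (a point): Same point as slot, for the two axle plates (54 mm along the track, 27 mm high, 6 mm thick). In the middle of each plate, at the height of this point, is the hole for a stub: 11 mm in diameter, mouth chamfered 1 mm. Each plate is clamped in slots anywhere within 9 mm either way along y, each on its own, and this is not measured: find the holes by feel (or see the plates).
- fit (a point): Same point as slot. Fitted, each stub is 5 mm deep in its hole with boss or sleeve against the plate, and the sleeve is still pressed in by 4 mm (7 N). With one stub in its hole, the sleeve must be pressed in by 9 to 12 mm (10 to 12.4 N) for the other stub to swing down between the plates; the end that is still out must first be held more than 16 mm above this point.
- roller: The loose roller as a body; origin and axes as roller_mid.
- track: Roller track fixed to the table: two light aluminium rails 375 mm long, 44 mm high, on four legs; keep the roller's push on them below 20 N at each end. Origin on the table below slot, axes as slot's; reaches from y = -113 to +263 mm. Like rollers are fitted at y = -75, 75, 150, 225 mm, tops 3 mm above the rails. Nothing stands below the empty place.
- pallet: Plywood tray 130 x 105 x 28 mm with three wooden blanks, standing loose on the last two rollers of the track; origin under its centre. Not to be disturbed.
- vrest: Plywood board 150 x 75 x 10 mm with two wooden V-blocks (20 mm thick, 100 mm apart, tops about 50 mm above the table), fixed to the table; origin under its centre, x along the roller that lies in it.
- chuck_key: Steel T-shaped chuck key, 90 mm, 12 mm thick, lying beside the V-blocks; bystander, origin at its underside.
- caliper: Steel vernier caliper, 190 mm long, 9 mm thick, lying beyond the track; bystander, origin at its underside.
- brush: Bench brush lying on the table; bystander, origin at its underside.
- screwdriver: Screwdriver lying between the track and the V-blocks, farther out; bystander, origin at its underside.
- wax: Small amber glass jar with dark lid, 64 mm across, 55 mm high, near the robot's foot; bystander, origin at its underside.
- spindle: Small turned wooden spindle standing on its foot, 40 mm across, 95 mm high, near the plain end of the roller's V-blocks; bystander, origin at its underside.
- pot: Black cup, 72 mm across, 95 mm high, beyond the V-blocks; bystander, origin at its underside.

How it is judged:
By the outcome, as a careful person would: the job done as asked, in the order asked, and still so for the second after the job is handed in, with the robot touching nothing.
It also fails if it takes over 72 s, if anything falls off the work surface, if the arm or the gripper's body presses on something with over 40 N, if the wrist force passes 120 N, or if a joint passes its speed limit or range.

## Robot

A 7-joint arm with a two-finger parallel gripper is mounted at the origin on the work surface. World frame = base frame: x ahead of the robot, y to its left, z up, the work surface at z = 0. Lengths are in m, angles in rad, forces in N, time in s.
With the tool pointing down it reaches from about 0.425 to 0.95 m from the base axis. Payload 4.7 kg.
Tool frame: the origin (TCP) lies midway between the tips of the shut fingers; the grasp point (between the pads) lies 19 mm behind it; z points along the fingers, x is the direction in which the jaws open and shut, and the axes are right-handed (so a half turn about z gives the same grasp; the last joint's range is limited). The gripper opens to 85 mm and grips with 20 to 120 N. Pads are 22 mm wide; open, the fingers measure 114 mm over their backs; the gripper's body (76 mm by 85 mm) begins 54 mm behind the grasp point. The pads swing forward as they close: fully open they stand 13 mm farther back than shut.
Start: joints at [1.148, 0.469, -0.049, 1.532, 0.024, 1.141, -0.082], TCP at [0.259, -0.623, 0.231] pointing down, gripper open.
Joint ranges: [-2.59, 2.59], [-0.33, 1.99], [-1.39, 1.29], [0.1, 2.45], [-1.04, 4.18], [0.21, 1.99], [-2.66, 2.66]. Speed limits (rad/s): [2.57, 2.57, 3.14, 3.14, 3.14, 3.14, 3.14].

## Interface

Orientations are given as a rotation vector (axis times angle).
In Python, from station import move_pose, move_linear, movej, grip, hold, solve_ik, get_obs, capture, PlanningError, hand_in gives the robot as it stands. Calls block until the motion is done:
- move_pose(position, orientation): joint-space move of the TCP to a pose.
- move_linear(position, vel=0.15, ori=None, contact_N=None): straight line of the TCP; ori=None keeps the orientation; vel is the mean speed in m/s. With contact_N (N) it stops when the force on the tool has changed by that much, and returns True; else False.
- movej(angles): joint-space move.
- grip(opening): opening from 0.0 (shut) to 1.0 (fully open); the grip force is fixed at half the most; returns when the fingers have stopped.
- hold(seconds).
- solve_ik(position, orientation): joint angles nearest the present ones, or None.
- get_obs(): the state.
- capture(name): name is "scene" or "top" or "wrist"; returns a dict with "pixels" (400x640x3 uint8, blue, green, red), "K" (3x3 intrinsics, pixels), "dist" ([k1, k2, p1, p2, k3] as OpenCV has them; the pictures are not rectified), "pose" (4x4, takes a point from camera to world coordinates); the wrist camera has in their place "T_tool_cam" (4x4, takes a point from camera to tool coordinates, whose origin is the TCP and whose axes are the tool frame's). Camera axes: x right, y up, looking along -z (the intrinsics and any distortion apply to the point x, -y, -z); pixel columns grow to the right and rows downward; lengths in m; the calibration is good to about 2 mm. A picture is of the moment at which its call begins: read the wrist's pose just before it. There is no depth.
A pose or a line that the arm cannot do raises PlanningError and nothing moves.
- hand_in(): hands the job in, once; it reports no verdict.
The state is a dict: "clock": time; "joint_positions": joint angles; "joint_velocities": joint speeds; "effort": joint torques, N m; "tool_pos": TCP position; "tcp_rot": TCP orientation; "wrist_force": force on the tool from outside, world axes, zero at the start; "ft_torque": the same for the moment, N m; "finger_gap": opening from 0.0 (shut) to 1.0 (fully open).
Only numpy, scipy, OpenCV 4.12 (cv2) and the standard library are available. Lean on these libraries where they do the work, as an engineer would, in place of code of your own. Each camera call takes 0.05 s, during which the arm holds its last target.

## Working session

There is one attempt and no reset: what is moved stays moved. The work goes in short steps, each a Python script; the robot and the scene stay as the last script left them, time stands still between calls to the robot, and variables do not carry over. Pictures are saved under pics/ and viewed, and the job is handed in when it is done.

```bash
ls; mkdir -p pics; python3 - <<'E'
from station import *
import cv2,numpy as np
o=get_obs(); print(o)
for n in ["scene","top","wrist"]:
    c=capture(n); cv2.imwrite(f"pics/{n}0.png",c["pixels"]); print(n,c["K"],c["dist"],c.get("pose",c.get("T_tool_cam")))
E
```

```text
pics
{'clock': 0.0, 'joint_positions': array([ 1.14807916,  0.46947214, -0.04861447,  1.53368692,  0.0241191 ,
        1.14101011, -0.08228134]), 'joint_velocities': array([-0.0004611 , -0.00184023, -0.00049753, -0.00141912,  0.00100332,
       -0.0011968 , -0.00117221]), 'effort': array([-9.06761215e-04, -5.10310400e+01, -4.75404540e-02, -2.37712508e+01,
        1.05341428e-02,  7.49807863e-03, -2.10481812e-05]), 'tool_pos': array([ 0.25879946, -0.62278235,  0.23024376]), 'tcp_rot': array([-2.61231765,  1.74324064,  0.0026684 ]), 'wrist_force': array([ 0.12870189,  0.20681807, -0.26632043]), 'ft_torque': array([-0.03015051, -0.07556015, -0.00958758]), 'finger_gap': 0.9984814848244569}
scene [[473.72454109   0.         312.12228598]
 [  0.         473.72454109 199.99046257]
 [  0.           0.           1.        ]] [0.01933748 0.         0.         0.         0.        ] [[ 8.87784427e-01 -2.54613986e-01  3.83419521e-01  9.66730356e-01]
 [ 4.60259062e-01  4.89965124e-01 -7.40334906e-01 -9.26827666e-01]
 [ 6.37428097e-04  8.33730109e-01  5.52171802e-01  7.42130624e-01]
 [ 0.00000000e
[... 215 characters left out ...]
        0.          0.        ] [[ 0.02198569  0.99532695 -0.09402602  0.40334284]
 [-0.99973944  0.02246525  0.0040447  -0.02798222]
 [ 0.00613811  0.09391259  0.99556152  1.20290902]
 [ 0.          0.          0.          1.        ]]
wrist [[356.86260821   0.         316.80525174]
 [  0.         356.86260821 199.38506606]
 [  0.           0.           1.        ]] [-0.05471877  0.          0.          0.          0.        ] [[ 9.99999819e-01 -5.06204201e-04  3.26205225e-04 -4.13795724e-04]
 [-3.78026543e-04 -9.49324417e-01 -3.14297643e-01 -8.03258785e-02]
 [ 4.68773372e-04  3.14297463e-01 -9.49324436e-01 -1.43565232e-01]
 [ 0.00000000e+00  0.00000000e+00  0.00000000e+00  1.00000000e+00]]
```

View pics/scene0.png

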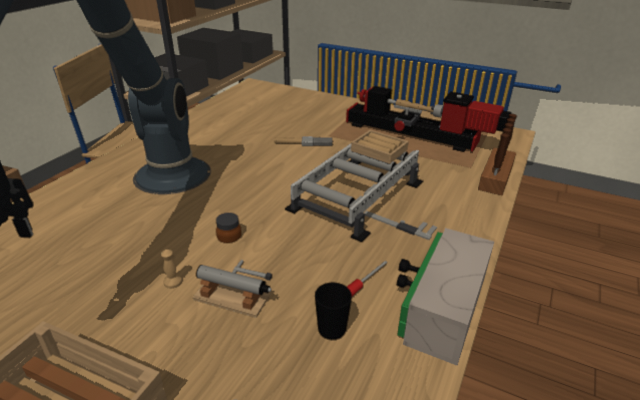

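View pics/top0.png

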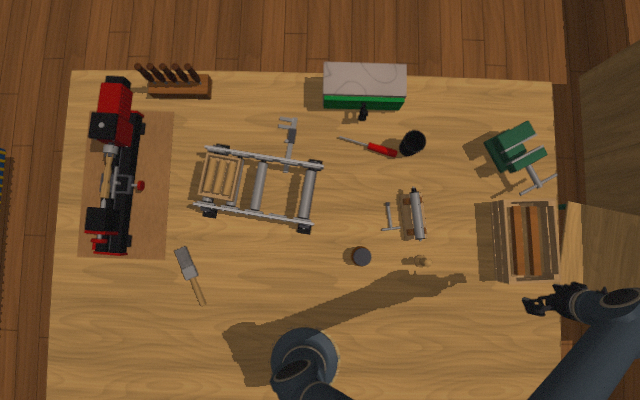

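View pics/wrist0.png

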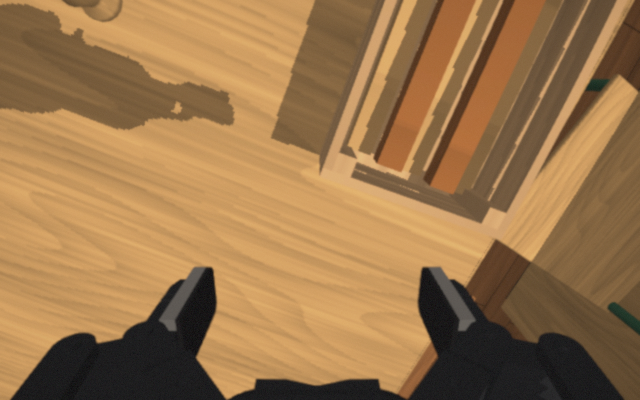

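```bash
cat > h.py <<'E'
from station import *
import cv2,numpy as np
from scipy.spatial.transform import Rotation as R
def campose(c,obs=None):
    if "pose" in c: return c["pose"]
    T=np.eye(4);T[:3,:3]=R.from_rotvec(obs["tcp_rot"]).as_matrix();T[:3,3]=obs["tool_pos"]
    return T@c["T_tool_cam"]
def ray(c,P,uv):
    n=cv2.undistortPoints(np.array(uv,float).reshape(-1,1,2),c["K"],np.array(c["dist"]))[:,0]
    d=np.c_[n[:,0],-n[:,1],-np.ones(len(n))]@P[:3,:3].T
    return P[:3,3],d
def onplane(c,P,uv,z):
    o,d=ray(c,P,uv); return o+d*((z-o[2])/d[:,2])[:,None]
def proj(c,P,X):
    q=(np.atleast_2d(X)-P[:3,3])@P[:3,:3]
    return cv2.projectPoints(q*[1,-1,-1],np.zeros(3),np.zeros(3),c["K"],np.array(c["dist"]))[0][:,0]
E
python3 - <<'E'
import cv2
im=cv2.imread('pics/top0.png')
cv2.imwrite('pics/top_a.png',cv2.resize(im[130:250,180:340],None,fx=5,fy=5,interpolation=cv2.INTER_CUBIC))
cv2.imwrite('pics/top_b.png',cv2.resize(im[175:275,370:450],None,fx=6,fy=6,interpolation=cv2.INTER_CUBIC))
E
```

```text
(no output)
```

View pics/top_a.png

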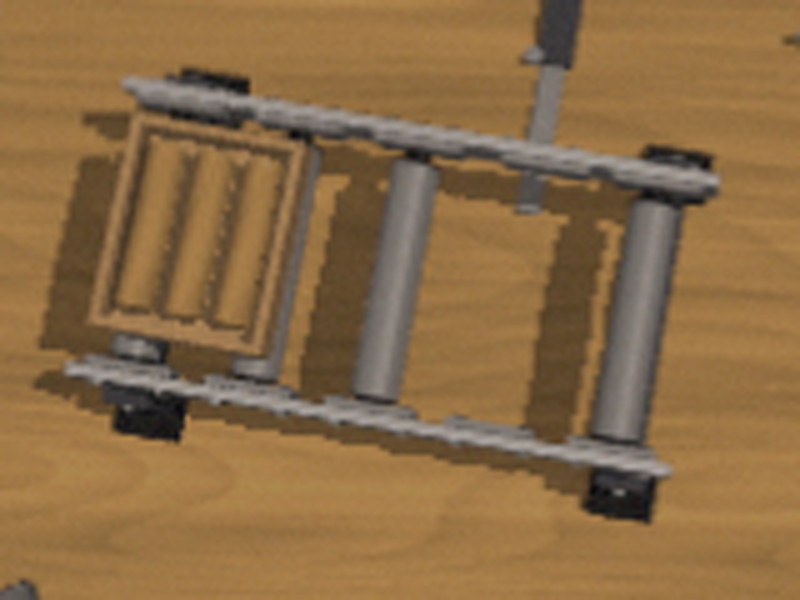

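View pics/top_b.png

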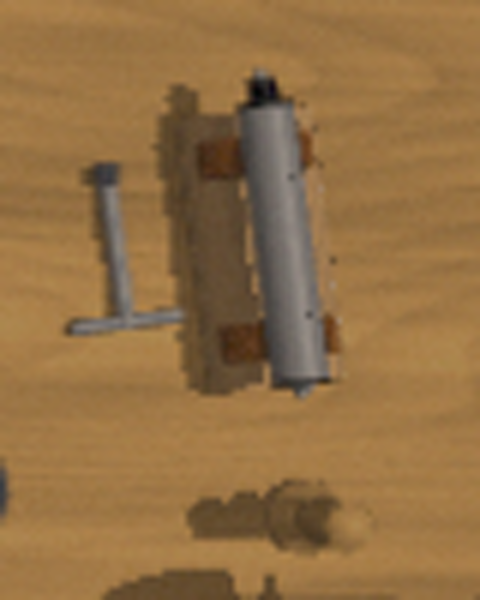

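```bash
python3 - <<'E'
from h import *
c=capture("top");P=c["pose"]
b=np.array([[268,103],[300,382],[262,72],[305,394]])/6+[370,175]
Q=onplane(c,P,b,.054);print(Q)
a=np.array([[415,155],[377,402],[655,198],[618,442],  [128,82],[715,182],[70,368],[668,468]])/5+[180,130]
S=onplane(c,P,a,.09);print(S)
print(S[:4].mean(0))
E
```

```text
[[ 0.54567107 -0.33865339  0.054     ]
 [ 0.39906144 -0.35531527  0.054     ]
 [ 0.56213354 -0.33550829  0.054     ]
 [ 0.39285686 -0.35795323  0.054     ]]
[[ 0.6273315   0.14002869  0.09      ]
 [ 0.47419532  0.1575897   0.09      ]
 [ 0.60374506 -0.00869424  0.09      ]
 [ 0.45319468  0.01019483  0.09      ]
 [ 0.66979719  0.32076979  0.09      ]
 [ 0.61458173 -0.04539849  0.09      ]
 [ 0.4906706   0.34709582  0.09      ]
 [ 0.43810334 -0.0205291   0.09      ]]
[0.53961664 0.07477975 0.09      ]
```

```bash
cat >> h.py <<'E'
def ori(phi,tilt=0):
    """roller axis heading phi (rad, world), tool y = -axis; tilt>0: far(sprung) end down"""
    a=np.array([np.cos(phi)*np.cos(tilt),np.sin(phi)*np.cos(tilt),-np.sin(tilt)])
    x=np.array([np.sin(phi),-np.cos(phi),0]); y=-a; z=np.cross(x,y)
    return R.from_matrix(np.c_[x,y,z]).as_rotvec()
def snap(n):
    import pickle
    o=get_obs(); c=capture("wrist"); P=campose(c,o); cv2.imwrite(f"pics/{n}.png",c["pixels"]); pickle.dump((c,P),open(f"pics/{n}.pkl","wb")); return c,P
E
python3 - <<'E'
from h import *
print(ori(.113))
move_pose([.47,-.347,.20],ori(.113)); print(get_obs()["clock"],get_obs()["tool_pos"])
snap("w_roller")
move_pose([.53,.075,.20],ori(-.14)); print(get_obs()["clock"],get_obs()["joint_positions"])
snap("w_slot")
E
```

```text
[ 2.34334139 -2.09245204  0.        ]
1.5167 [ 0.46932843 -0.34852705  0.20014859]
3.1333 [ 0.01363658  0.28983746 -0.27964073  1.88865697  0.09621735  0.97605331
 -2.02205372]
```

View pics/w_roller.png

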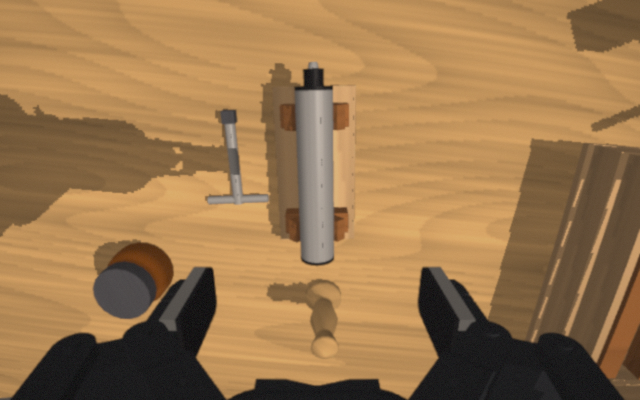

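View pics/w_slot.png

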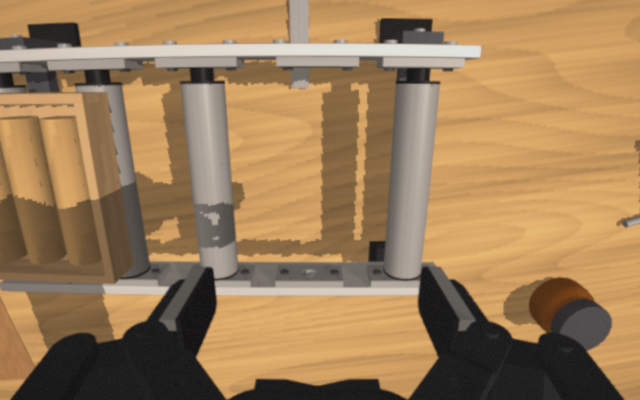

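```bash
python3 - <<'E'
import cv2
im=cv2.imread('pics/w_slot.png')
cv2.imwrite('pics/ws_far.png',cv2.resize(im[35:95,170:450],(800,171),interpolation=cv2.INTER_CUBIC)) 
a=cv2.resize(im[30:95,200:400],(800,260),interpolation=cv2.INTER_CUBIC)
b=cv2.resize(im[245:310,215:415],(800,260),interpolation=cv2.INTER_CUBIC)
import numpy as np
cv2.imwrite('pics/ws_ab.png',np.vstack([a,b]))
im=cv2.imread('pics/w_roller.png')
cv2.imwrite('pics/wr_z.png',cv2.resize(im[50:280,260:380],None,fx=2.6,fy=2.6,interpolation=cv2.INTER_CUBIC))
E
```

```text
(no output)
```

View pics/ws_ab.png

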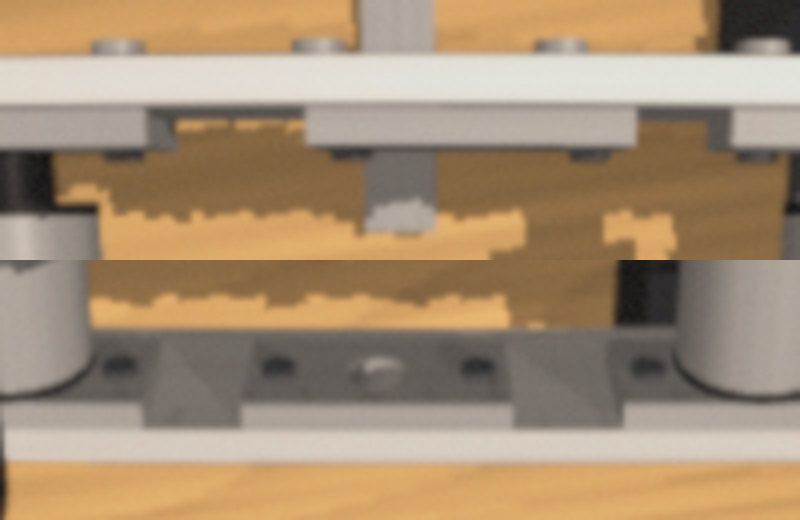

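View pics/wr_z.png

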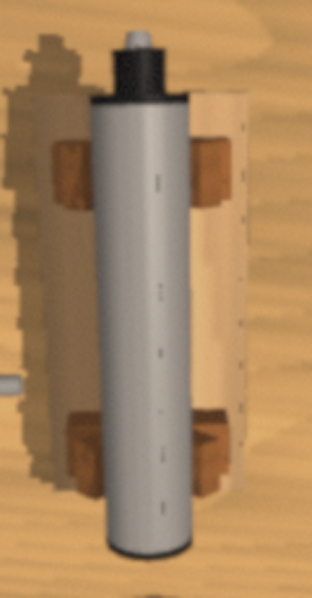

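```bash
python3 - <<'E'
from h import *
import pickle
c,P=pickle.load(open('pics/w_slot.pkl','rb'))
g=cv2.cvtColor(c["pixels"],cv2.COLOR_BGR2GRAY).astype(int)
def edges(v0,v1,us,thr):
    out=[]
    for u in us:
        col=np.where(g[v0:v1,u]>thr)[0]
        if len(col): out.append([u,v0+col[0]-.5,v0+col[-1]+.5])
    return np.array(out)
E1=edges(35,62,range(90,475,5),195); print(E1[::12])
E2=edges(278,298,range(222,415,5),185); print(E2[::8])
for E,nm in((E1,'far'),(E2,'near')):
  for k in (1,2):
    X=onplane(c,P,E[:,[0,k]],.095); p=np.polyfit(X[:,1],X[:,0],1); r=X[:,0]-np.polyval(p,X[:,1]); 
    print(nm,k,"slope dx/dy",p,np.abs(r).max())
f=onplane(c,P,[[276.4,67],[359.3,67]],.095); n=onplane(c,P,[[275.5,280.5],[343,280.5]],.095); h=onplane(c,P,[[309,274]],.083)
print(f,np.linalg.norm(f[1]-f[0]));print(n,np.linalg.norm(n[1]-n[0]));print(h, f.mean(0),n.mean(0))
c,P=pickle.load(open('pics/w_roller.pkl','rb'))
q=lambda x:np.array(x)/2.6+[260,50]
A=onplane(c,P,q([[140.5,110],[149,540]]),.051);d=A[0]-A[1];print("roller",A,np.arctan2(d[1],d[0]))
print(onplane(c,P,q([[140,94],[149,557]]),.066))
print(onplane(c,P,q([[139,32]]),.052))
E
```

```text
[[ 90.   47.5  56.5]
 [150.   45.5  55.5]
 [210.   44.5  55.5]
 [270.   43.5  54.5]
 [330.   43.5  54.5]
 [390.   43.5  55.5]
 [450.   44.5  56.5]]
[[222.  286.5 294.5]
 [262.  287.5 294.5]
 [302.  287.5 295.5]
 [342.  287.5 294.5]
 [382.  287.5 294.5]]
far 1 slope dx/dy [0.14264014 0.62505965] 0.0003854013115877075
far 2 slope dx/dy [0.1464643  0.61796162] 0.00042490176789178324
near 1 slope dx/dy [0.14555436 0.44222097] 0.0005881676086650356
near 2 slope dx/dy [0.14263757 0.43560829] 0.00072242974652309
[[0.62286852 0.08718858 0.095     ]
 [0.61515514 0.03316466 0.095     ]] 0.05457178880423159
[[0.46551619 0.11603851 0.095     ]
 [0.45793978 0.0628255  0.095     ]] 0.05374966612212821
[[0.46074916 0.09001868 0.083     ]] [0.61901183 0.06017662 0.095     ] [0.46172798 0.089432   0.095     ]
roller [[ 0.54091276 -0.33808793  0.051     ]
 [ 0.39684342 -0.35686408  0.051     ]] 0.12959667467468783
[[ 0.54572737 -0.33752037  0.066     ]
 [ 0.39829794 -0.35667358  0.066     ]]
[[ 0.5631237  -0.33521197  0.052     ]]
```

```bash
python3 - <<'E'
from h import *
o=ori(.1296)
grip(.7)
move_pose([.472,-.3471,.14],o)
print(get_obs()["clock"],get_obs()["finger_gap"])
move_linear([.472,-.3471,.045],vel=.15)
move_linear([.472,-.3471,.029],vel=.05,contact_N=6)
hold(.3);s=get_obs();print(s["clock"],s["tool_pos"],s["wrist_force"],s["tcp_rot"],o)
snap("w_pre")
E
```

```text
5.15 0.6971816850919338
6.7 [ 0.47211751 -0.34717776  0.0291879 ] [ 0.06706094 -1.25449865 -0.06540997] [-2.36057653e+00  2.07290632e+00 -5.88170951e-04] [ 2.36062783 -2.07293045  0.        ]
```

View pics/w_pre.png

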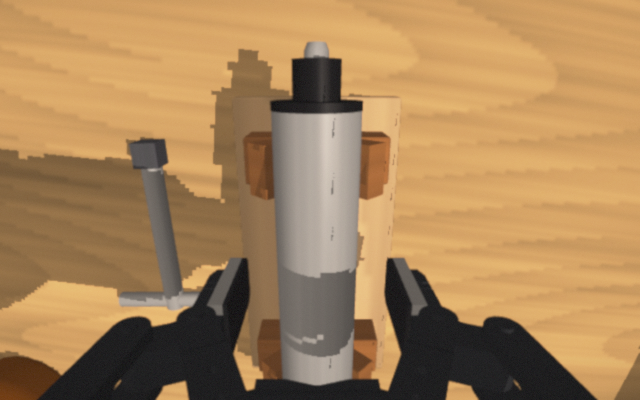

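```bash
python3 - <<'E'
from h import *
print(get_obs()["wrist_force"])
grip(0);s=get_obs();print(s["clock"],s["finger_gap"],s["tool_pos"],s["wrist_force"],s["ft_torque"])
p=s["tool_pos"]
move_linear([p[0],p[1],.17],vel=.12)
s=get_obs();print(s["clock"],s["finger_gap"],s["tool_pos"],s["wrist_force"],s["ft_torque"])
snap("w_lift")
c=capture("scene");cv2.imwrite("pics/s_lift.png",c["pixels"])
E
```

```text
[ 1.07206047 -0.38569437  1.08215183]
7.1333 0.3338645074610105 [ 0.47205154 -0.34715124  0.02926195] [-0.24097872 -0.10297081  3.12235435] [ 0.05417791  0.13818598 -0.01324744]
8.4583 0.33404255829478685 [ 0.47149885 -0.34678355  0.16905037] [-0.25508715 -0.4848768  -3.25063323] [ 0.00203513  0.03585077 -0.0459326 ]
```

View pics/w_lift.png

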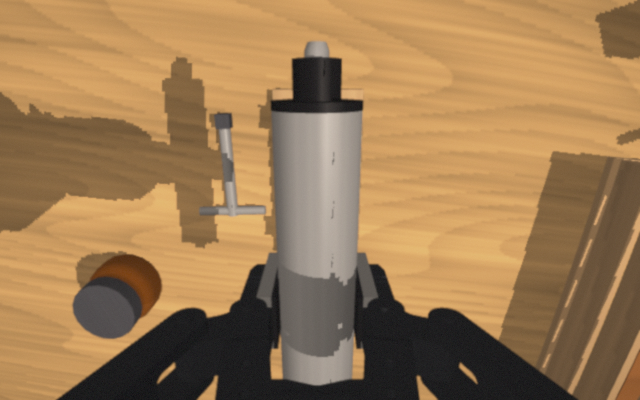

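View pics/s_lift.png

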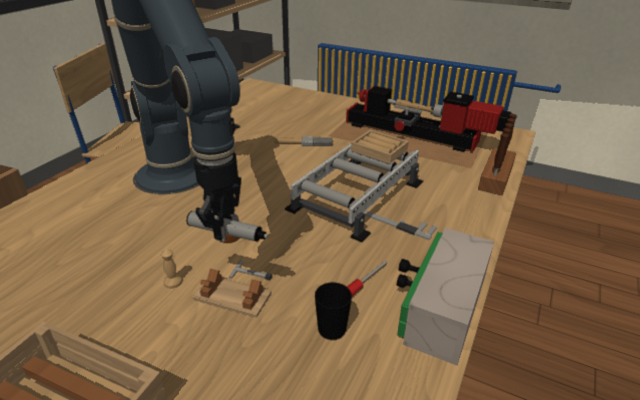

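```bash
cat >> h.py <<'E'
D_AX=.0217
HF=np.array([.6190,.0602,.083]); HN=np.array([.4613,.0898,.083])
def target(th_deg,p,S=0.,HF=HF,HN=HN,dz=0.,dy=0.):
    """TCP pos, rotvec for tilt and sleeve press p(mm); S=axial shift of roller in grip (m,+ to sprung)"""
    th=np.radians(th_deg); v=(HF-HN)[:2]; phi=np.arctan2(v[1],v[0])
    ex=np.array([np.cos(phi),np.sin(phi),0]); ey=np.array([-ex[1],ex[0],0])
    a=ex*np.cos(th)-np.array([0,0,np.sin(th)])
    C=HF-.008*np.sin(th)*ex+[0,0,.0005*th_deg/12+dz]+dy*ey
    M=C-(.0875-p/1000)*a
    rv=ori(phi,th); zt=R.from_rotvec(rv).as_matrix()[:,2]
    return M-S*a+D_AX*zt, rv
E
python3 - <<'E'
from h import *
import pickle
im=cv2.imread('pics/w_lift.png')
cv2.imwrite('pics/wl_z.png',cv2.resize(im[30:130,250:390],None,fx=5,fy=5,interpolation=cv2.INTER_CUBIC))
E
```

```text
(no output)
```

View pics/wl_z.png

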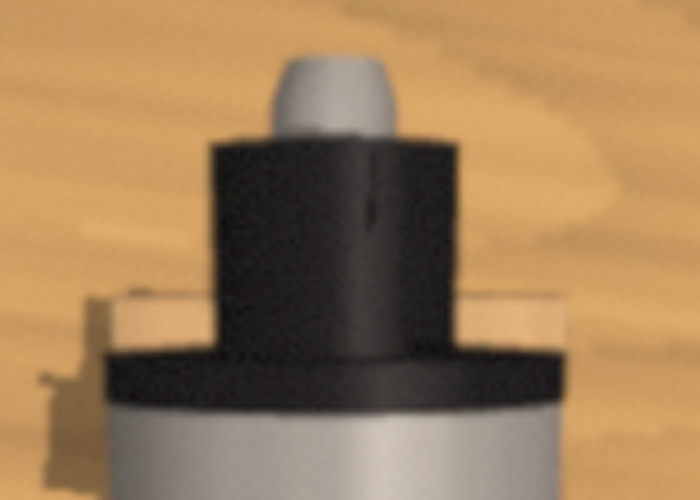

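```bash
python3 - <<'E'
from h import *
import pickle
c,P=pickle.load(open('pics/w_lift.pkl','rb'))
T=c["T_tool_cam"]
print(onplane(c,T,[[317.4,41]],-.0217),"expect y -.0925")
print(onplane(c,T,[[316.8,57.5]],-.0297),"expect -.0875")
print(onplane(c,T,[[271.5,100.4],[362.5,100.4]],-.0217),"expect -.0745")
for a in [(12,-35),(12,-10),(12,11),(0,11),(0,4)]:
    t,r=target(*a); print(a,t.round(4),r.round(3),solve_ik(t,r) is not None)
E
```

```text
[[-0.00015051 -0.09270554 -0.0217    ]] expect y -.0925
[[-0.00033423 -0.08725972 -0.0297    ]] expect -.0875
[[-0.01533004 -0.07438082 -0.0217    ]
 [ 0.01479344 -0.07439346 -0.0217    ]] expect -.0745
(12, -35) [0.4952 0.0834 0.0877] [ 1.915 -2.307 -0.243] True
(12, -10) [0.5192 0.0789 0.0825] [ 1.915 -2.307 -0.243] True
(12, 11) [0.5394 0.0751 0.0782] [ 1.915 -2.307 -0.243] True
(0, 11) [0.5438 0.0743 0.0613] [ 2.006 -2.418 -0.   ] True
(0, 4) [0.5369 0.0756 0.0613] [ 2.006 -2.418 -0.   ] True
```

```bash
python3 - <<'E'
from h import *
t,r=target(12,-10)
move_pose(t+[0,0,.07],r)
move_linear(t+[0,0,.006],vel=.1,contact_N=8)
hold(.2)
s=get_obs();print(s["clock"],s["tool_pos"]-t,s["wrist_force"],R.from_rotvec(s["tcp_rot"]).as_matrix()-R.from_rotvec(r).as_matrix())
snap("w_app")
c=capture("scene");cv2.imwrite("pics/s_app.png",cv2.resize(c["pixels"][110:260,250:470],None,fx=3.5,fy=3.5,interpolation=cv2.INTER_CUBIC))
E
```

```text
11.1333 [0.00050595 0.00010847 0.00666503] [ 0.3589211  -0.53566406 -2.58286059] [[-3.28122672e-05 -2.95539482e-04  1.42521264e-03]
 [ 6.27207835e-06 -1.01894017e-05  2.08091976e-04]
 [-4.70688788e-04 -1.36237083e-03 -2.88476311e-04]]
```

View pics/w_app.png

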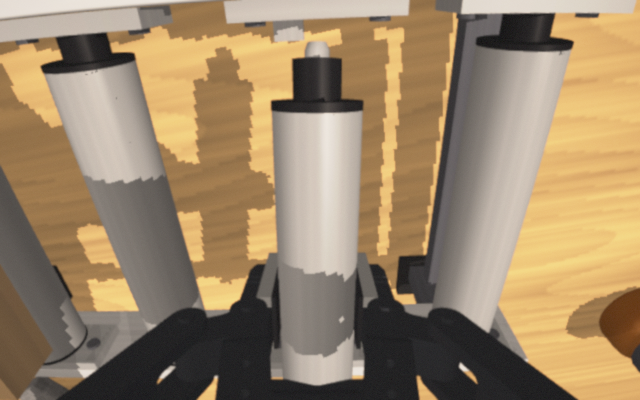

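View pics/s_app.png

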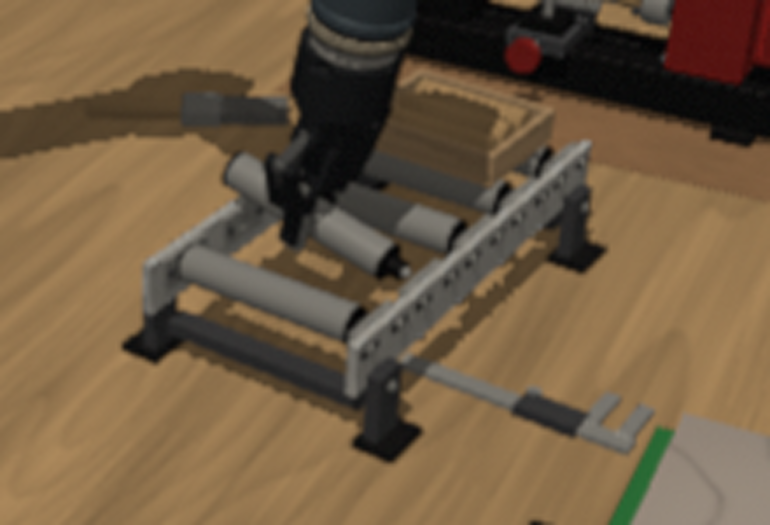

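```bash
python3 - <<'E'
from h import *
import pickle
c,P=pickle.load(open('pics/w_app.pkl','rb'))
im=c["pixels"];cv2.imwrite('pics/wa_z.png',cv2.resize(im[0:60,210:430],None,fx=3.6,fy=3.6,interpolation=cv2.INTER_CUBIC))
f=onplane(c,P,[[226.5,22],[410,13.5]],.095);print(f,f.mean(0),np.linalg.norm(f[1]-f[0]))
E
```

```text
[[0.62384716 0.08728011 0.095     ]
 [0.61603684 0.03283972 0.095     ]] [0.619942   0.06005991 0.095     ] 0.05499779823720789
```

View pics/wa_z.png

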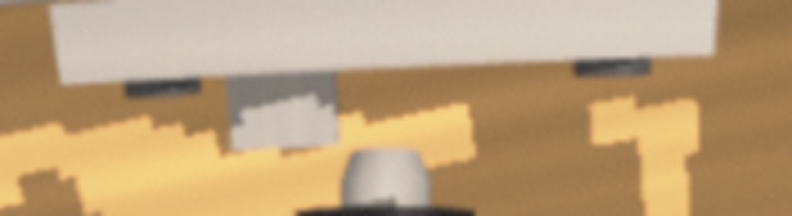

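```bash
cat >> h.py <<'E'
def favg(n=8):
    F=[]
    for _ in range(n): hold(.02); F.append(get_obs()["wrist_force"])
    return np.mean(F,0)
def pact(s=None):
    """actual press mm at current pose (nominal HF): signed advance along ex of TCP relative to target(th,0)"""
    s=s or get_obs(); zt=R.from_rotvec(s["tcp_rot"]).as_matrix(); a=-zt[:,1]
    th=np.degrees(np.arcsin(-a[2])); t,_=target(th,0); return (s["tool_pos"]-t)@a*1000, th,(s["tool_pos"]-t)*1000
E
python3 - <<'E'
from h import *
t,r=target(12,-10); move_linear(t,vel=.03,ori=r)
hold(.2);f0=favg();print(f0,pact())
np.save("f0.npy",f0)
t,r=target(12,4)
hit=move_linear(t,vel=.02,ori=r,contact_N=3)
s=get_obs();print(hit,s["clock"],pact(s),favg()-f0)
snap("w_con")
E
```

```text
[ 0.04128746 -0.20955452 -2.73982157] (np.float64(-9.962703917716604), np.float64(11.992190212926536), array([-9.55776196,  1.81317091,  2.15039052]))
True 12.5167 (np.float64(1.0825226484702537), np.float64(12.232043204680632), array([ 0.63841754, -0.44798934, -1.83361077])) [0.11575438 0.35228506 0.47473308]
```

View pics/w_con.png

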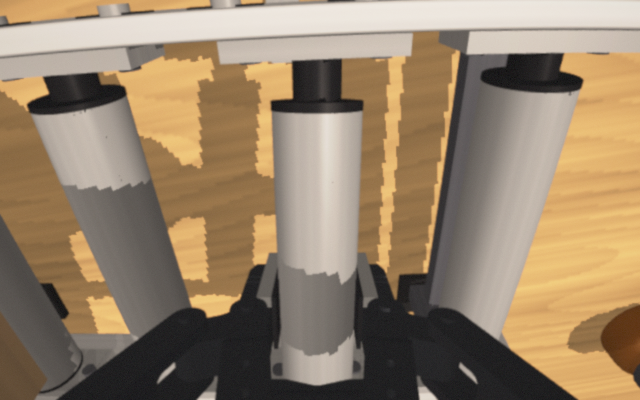

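```bash
python3 - <<'E'
from h import *
f0=np.load("f0.npy")
hold(.1);s=get_obs();print(s["clock"],pact(s),favg()-f0, s["finger_gap"])
E
```

```text
12.8 (np.float64(0.9199256553746262), np.float64(12.237579734313679), array([ 0.38279438, -0.53582725, -2.14938178])) [0.26943613 0.56134234 0.47003426] 0.3343442960353745
```

```bash
python3 - <<'E'
from h import *
f0=np.load("f0.npy")
t,r=target(12,0.5); move_linear(t,vel=.02,ori=r)
hold(.2);s=get_obs();print(s["clock"],pact(s),(s["tool_pos"]-t)*1000,favg()-f0)
E
```

```text
13.3833 (np.float64(0.40876328057581635), np.float64(12.014903612965234), array([ 0.35229725, -0.15665604, -0.20091118])) [-0.13115553 -0.06591285 -0.0728978 ] [-0.21310469  0.10111177 -0.02123286]
```

```bash
sed -i 's/^HF=.*/HF=np.array([.6199,.0600,.083]); HN=np.array([.4613,.0898,.083])/' h.py; python3 - <<'E'
from h import *
f0=np.load("f0.npy")
for p in (2,5,8,10):
    t,r=target(12,p); hit=move_linear(t,vel=.02,ori=r,contact_N=11)
    hold(.1);s=get_obs();f=favg()-f0;a=-R.from_rotvec(s["tcp_rot"]).as_matrix()[:,1]
    print(s["clock"],hit,p,pact(s)[:2],((s["tool_pos"]-t)*1000).round(2),f.round(2),"axial",(f@a).round(2),"expect",4+.7*p)
    if hit: break
snap("w_prs")
E
```

```text
13.8833 False 2 (np.float64(1.0626002521328486), np.float64(12.124991536073823)) [-1.05  0.19 -0.2 ] [-4.52  1.17  0.92] axial -4.75 expect 5.4
14.4167 False 5 (np.float64(3.85562010812074), np.float64(12.163250856086195)) [-1.29  0.2  -0.22] [-5.99  1.3   1.75] axial -6.36 expect 7.5
14.95 False 8 (np.float64(6.201478971278024), np.float64(12.251512355567757)) [-2.    0.34 -0.26] [-7.42  1.85  2.45] axial -7.98 expect 9.6
15.4333 False 10 (np.float64(7.758886670453765), np.float64(12.307337927834885)) [-2.48  0.44 -0.26] [-8.29  1.65  3.09] axial -8.92 expect 11.0
```

View pics/w_prs.png

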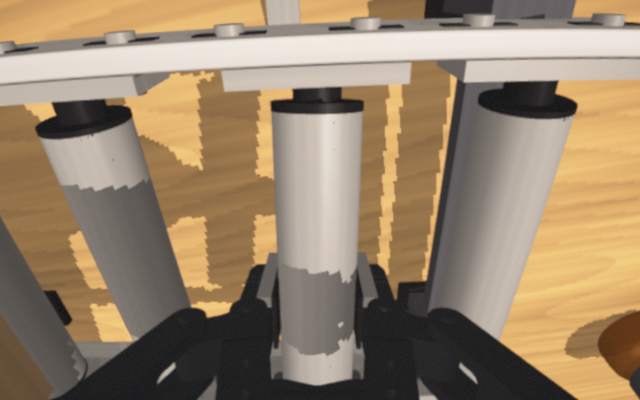

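```bash
python3 - <<'E'
from h import *
f0=np.load("f0.npy")
for p in (12,13.2,14.2):
    t,r=target(12,p); hit=move_linear(t,vel=.02,ori=r)
    hold(.1);s=get_obs();f=favg(12)-f0;a=-R.from_rotvec(s["tcp_rot"]).as_matrix()[:,1]
    print(s["clock"],p,pact(s)[:2],((s["tool_pos"]-t)*1000).round(2),f.round(2),"axial",(f@a).round(2))
    if f@a<-10.9: break
E
```

```text
15.9667 12 (np.float64(9.284039569515201), np.float64(12.370869946353054)) [-3.    0.56 -0.31] [-9.73  1.96  3.26] axial -10.4
16.5167 13.2 (np.float64(10.222288888273518), np.float64(12.406085407294434)) [-3.28  0.61 -0.32] [-9.89  1.9   3.67] axial -10.62
17.0667 14.2 (np.float64(11.015022150944372), np.float64(12.434911721508547)) [-3.51  0.63 -0.33] [-10.26   2.11   3.86] axial -11.06
```

```bash
python3 - <<'E'
from h import *
f0=np.load("f0.npy")
for th,p in ((12,14.8),(9,14.8),(6,14.8),(4,14.8)):
    t,r=target(th,p); hit=move_linear(t,vel=.02,ori=r,contact_N=5)
    hold(.1);s=get_obs();f=favg(10)-f0;a=-R.from_rotvec(s["tcp_rot"]).as_matrix()[:,1]
    print(s["clock"],hit,th,p,pact(s)[:2],((s["tool_pos"]-t)*1000).round(2),f.round(2),"axial",(f@a).round(2),s["ft_torque"].round(2))
    if hit: break
snap("w_sw")
c=capture("scene");cv2.imwrite("pics/s_sw.png",cv2.resize(c["pixels"][110:260,250:470],None,fx=3.5,fy=3.5,interpolation=cv2.INTER_CUBIC))
E
```

```text
17.6167 False 12 14.8 (np.float64(11.472113824538988), np.float64(12.451902274316344)) [-3.66  0.66 -0.33] [-10.64   1.5    3.88] axial -11.31 [0.22 1.77 0.06]
18.2417 False 9 14.8 (np.float64(11.225028002219332), np.float64(9.459732222887853)) [-3.89  0.67 -0.48] [-11.     2.1    3.29] axial -11.58 [ 0.34  1.82 -0.01]
18.8667 False 6 14.8 (np.float64(11.06546838761735), np.float64(6.468732225939569)) [-4.03  0.66 -0.7 ] [-11.14   2.3    2.86] axial -11.62 [ 0.32  1.86 -0.01]
19.425 False 4 14.8 (np.float64(10.950741977210743), np.float64(4.474224421768083)) [-4.13  0.65 -0.83] [-10.95   2.14   2.74] axial -11.34 [0.37 1.87 0.02]
```

View pics/w_sw.png

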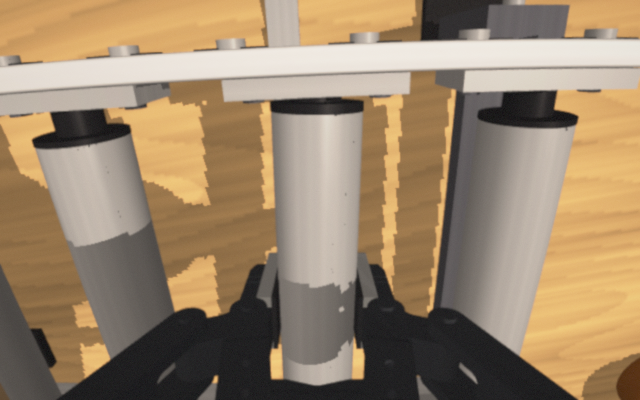

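View pics/s_sw.png

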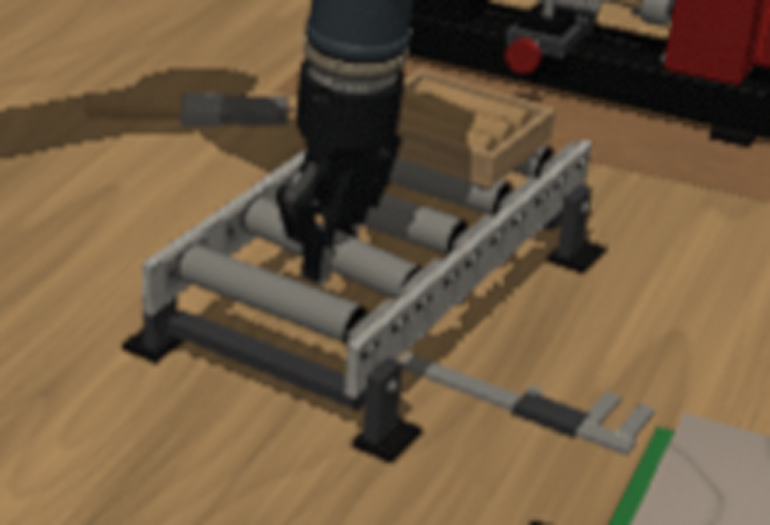

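```bash
python3 - <<'E'
from h import *
f0=np.load("f0.npy")
for th,p,dz in ((2,14.8,.0007),(-.4,14.8,.0008)):
    t,r=target(th,p,dz=dz); hit=move_linear(t,vel=.02,ori=r,contact_N=5)
    hold(.1);s=get_obs();f=favg(10)-f0;a=-R.from_rotvec(s["tcp_rot"]).as_matrix()[:,1]
    print(s["clock"],hit,th,p,pact(s),f.round(2),"axial",(f@a).round(2),s["ft_torque"].round(2))
    if hit: break
snap("w_sw2")
c=capture("scene");cv2.imwrite("pics/s_sw2.png",cv2.resize(c["pixels"][110:260,250:470],None,fx=3.5,fy=3.5,interpolation=cv2.INTER_CUBIC))
E
```

```text
20.05 False 2 14.8 (np.float64(10.622505240790789), np.float64(2.503598161272773), array([10.33753725, -2.15057411, -1.7390849 ])) [-11.02   2.44   2.02] axial -11.36 [0.46 1.98 0.07]
20.6333 False -0.4 14.8 (np.float64(10.524437705284923), np.float64(0.10718864914163558), array([10.3062707 , -2.13163406, -1.11841183])) [-10.98   2.53   2.1 ] axial -11.26 [0.47 2.03 0.05]
```

View pics/w_sw2.png

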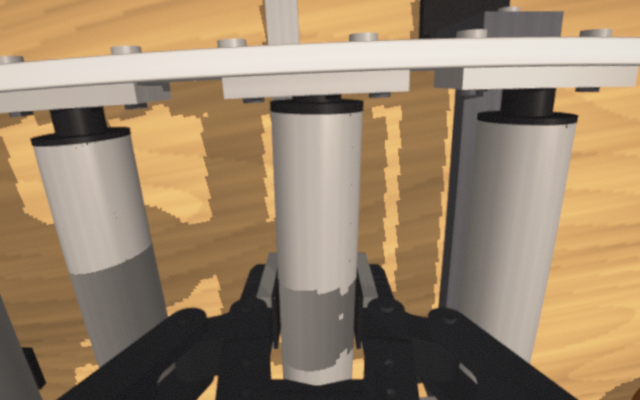

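View pics/s_sw2.png

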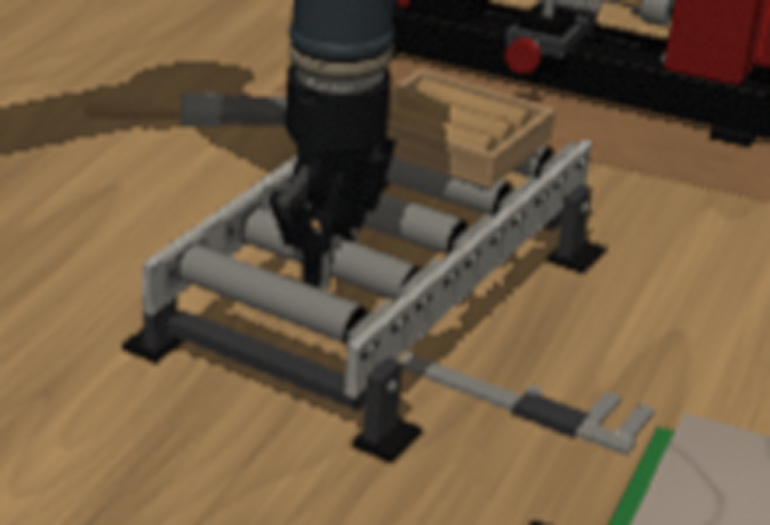

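```bash
python3 - <<'E'
from h import *
f0=np.load("f0.npy")
for p,dz in ((14.8,.0019),(13,.0018),(11.5,.0017),(10,.0015),(8.5,.0013)):
    t,r=target(-.4,p,dz=dz); hit=move_linear(t,vel=.015,ori=r,contact_N=5)
    hold(.1);s=get_obs();f=favg(10)-f0;a=-R.from_rotvec(s["tcp_rot"]).as_matrix()[:,1]
    q=pact(s);print(s["clock"],hit,p,q[0].round(2),q[1].round(2),q[2].round(2),f.round(2),"axial",(f@a).round(2),"expected",-(4+.7*(q[0]-.6)))
    if hit or f@a>-(4+.7*(q[0]-.6))+2.0: break
E
```

```text
21.25 False 14.8 10.24 0.15 [10.02 -2.09 -0.41] [-11.03   2.75   0.8 ] axial -11.35 expected -10.747205670036031
21.7833 False 13 8.95 0.09 [ 8.75 -1.89 -0.27] [-9.89  2.04  0.81] axial -10.1 expected -9.842876886433984
22.3 False 11.5 7.85 0.04 [ 7.68 -1.66 -0.18] [-9.26  2.48  0.44] axial -9.56 expected -9.076413344545845
22.8167 False 10 6.77 -0.01 [ 6.62 -1.43 -0.2 ] [-8.46  1.99  0.37] axial -8.68 expected -8.31932817026463
23.3333 False 8.5 5.74 -0.06 [ 5.61 -1.24 -0.14] [-7.9   2.24  0.46] axial -8.18 expected -7.599379827981488
```

```bash
python3 - <<'E'
from h import *
f0=np.load("f0.npy")
for p,dz in ((7,.001),(6,.0009),(5,.0008),(4,.0006),(3,.0005)):
    t,r=target(-.2,p,dz=dz); hit=move_linear(t,vel=.015,ori=r,contact_N=5)
    hold(.1);s=get_obs();f=favg(10)-f0;a=-R.from_rotvec(s["tcp_rot"]).as_matrix()[:,1]
    q=pact(s);print(s["clock"],hit,p,q[0].round(2),q[1].round(2),q[2].round(2),f.round(2),"axial",(f@a).round(2),"expected",-(4+.7*(q[0]-.6)))
    if hit or f@a>-1.5: break
snap("w_fit")
E
```

```text
23.8583 False 7 4.66 0.08 [ 4.56 -0.99 -0.25] [-7.09  1.89  0.3 ] axial -7.32 expected -6.844587905577871
24.375 False 6 4.15 0.03 [ 4.05 -0.91 -0.17] [-6.11  1.61  0.03] axial -6.31 expected -6.482000022973972
24.8917 False 5 4.05 -0.08 [ 3.96 -0.87  0.11] [-5.33  1.32 -2.33] axial -5.49 expected -6.418234783674525
25.4083 False 4 4.02 -0.19 [ 3.93 -0.84  0.37] [-2.64  0.95 -5.11] axial -2.78 expected -6.393838303277403
25.925 False 3 3.87 -0.3 [ 3.78 -0.8   0.87] [ 1.05 -0.26 -6.77] axial 1.05 expected -6.2891021836535765
```

View pics/w_fit.png

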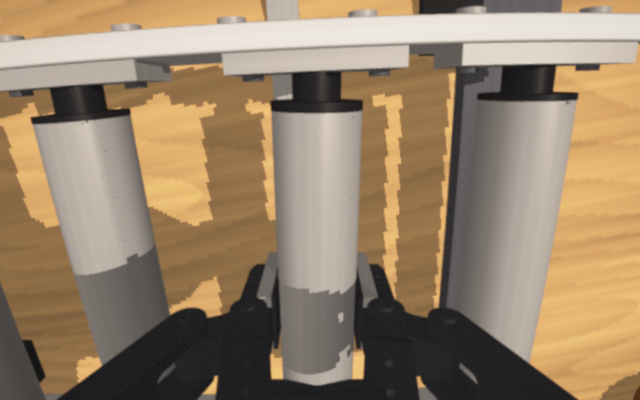

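```bash
python3 - <<'E'
from h import *
f0=np.load("f0.npy")
for dz in (-.0005,-.0015):
    t,r=target(0,3.2,dz=dz); hit=move_linear(t,vel=.015,ori=r,contact_N=12)
    hold(.1);s=get_obs();f=favg(10)-f0
    q=pact(s);print(s["clock"],hit,q[0].round(2),q[1].round(2),q[2].round(2),f.round(2))
    if f[2]>1.0: break
E
```

```text
26.4917 False 3.87 -0.09 [ 3.79 -0.77  0.37] [ 0.15 -2.09  3.32]
```

```bash
python3 - <<'E'
from h import *
grip(.52)
s=get_obs();print(s["clock"],s["finger_gap"],s["wrist_force"])
p=s["tool_pos"]
hit=move_linear([p[0],p[1],.15],vel=.08,contact_N=6);s=get_obs();print(hit,s["tool_pos"],s["wrist_force"])
if not hit:
    move_linear([p[0]-.04,p[1],.22],vel=.15)
    snap("w_end");c=capture("top");cv2.imwrite("pics/t_end.png",cv2.resize(c["pixels"][130:250,180:340],None,fx=5,fy=5,interpolation=cv2.INTER_CUBIC))
    c=capture("scene");cv2.imwrite("pics/s_end.png",c["pixels"]);print(get_obs()["clock"])
E
```

```text
26.9583 0.5165848076700795 [-0.43385066  0.44466059  0.0985921 ]
False [0.53667086 0.07612233 0.14938607] [ 0.02889566 -0.46071071 -0.14494898]
29.0583
```

View pics/w_end.png

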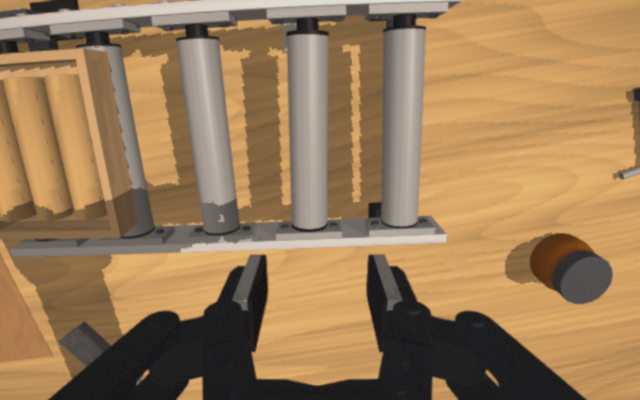

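View pics/s_end.png

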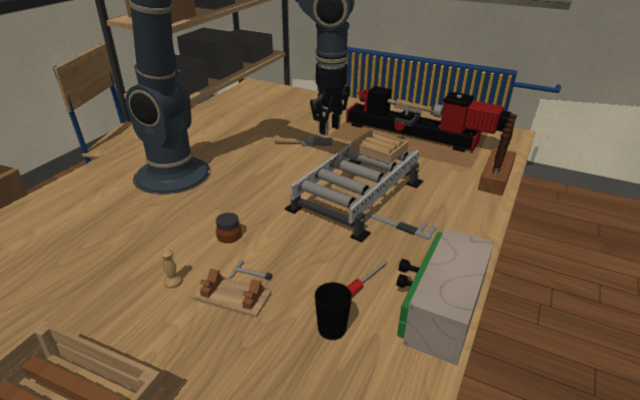

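```bash
python3 - <<'E'
from h import *
import pickle
c,P=pickle.load(open('pics/w_end.pkl','rb'));im=c["pixels"]
a=cv2.resize(im[0:55,170:440],(800,163),interpolation=cv2.INTER_CUBIC);b=cv2.resize(im[200:255,170:440],(800,163),interpolation=cv2.INTER_CUBIC)
cv2.imwrite('pics/we_z.png',np.vstack([a,b]))
e=onplane(c,P,[[307.5,33],[309.5,230]],.098);print(e,np.linalg.norm(e[0]-e[1]))
E
```

```text
[[0.60862968 0.06173478 0.098     ]
 [0.46495628 0.08819439 0.098     ]] 0.1460895494777262
```

View pics/we_z.png

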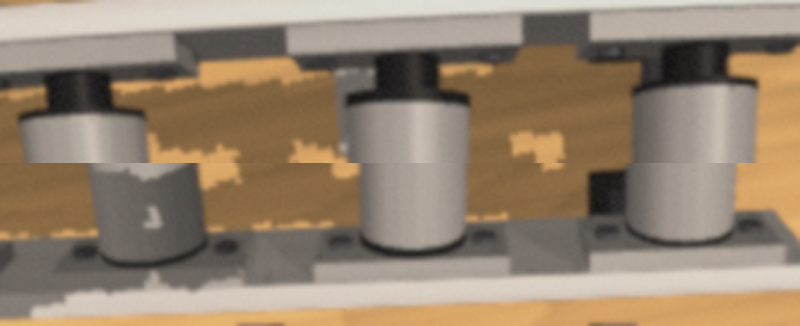

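```bash
python3 - <<'E'
from h import *
a=cv2.imread('pics/scene0.png');b=cv2.imread('pics/s_end.png')
d=(np.abs(a.astype(int)-b).max(2)>40).astype(np.uint8)
for n,(x0,y0,x1,y1) in dict(pallet=(345,130,412,165),caliper=(385,215,440,240),key=(232,262,272,282),wax=(212,212,245,245),spindle=(158,245,186,290),pot=(310,280,355,340)).items(): print(n,d[y0:y1,x0:x1].sum())
hand_in(); print(get_obs()["clock"])
E
```

```text
pallet 166
caliper 0
key 58
wax 0
spindle 416
pot 0
the job is handed in; nothing more can be done
the job is handed in; nothing more can be done
```

```bash
python3 - <<'E'
import cv2,numpy as np
a=cv2.imread('pics/scene0.png');b=cv2.imread('pics/s_end.png')
f=lambda i:np.hstack([cv2.resize(i[240:300,150:240],(390,260)),cv2.resize(i[125:175,340:415],(390,260))])
cv2.imwrite('pics/cmp.png',np.vstack([f(a),f(b)]))
E
```

```text
(no output)
```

View pics/cmp.png

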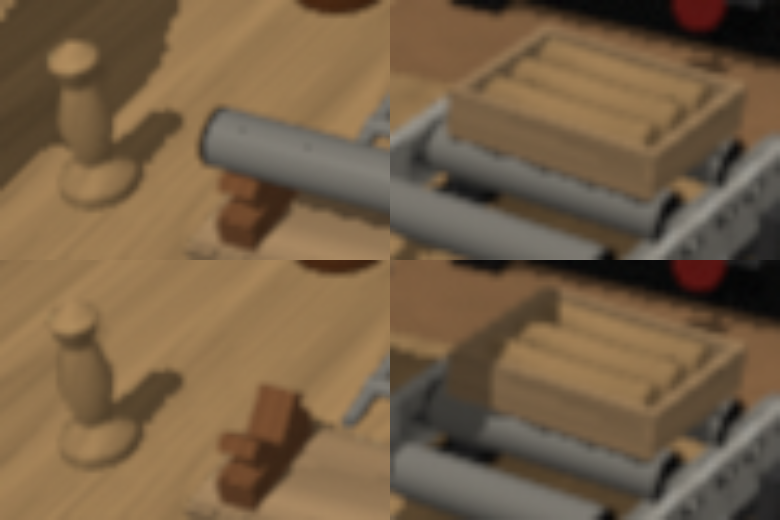

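The roller is refitted in the empty place and the job is handed in, at about 29 s on the robot's clock.

- **How it was done:** I took the roller from the V-blocks and carried it tilted, with the sprung end down. I felt that stub into the far plate's hole and pressed the sleeve in about 10–11 mm. Then I swung the plain end down between the plates and let the roller back until the boss met the near plate. I lowered it onto the bottoms of the holes and released it.
- **Forces:** The push along the roller peaked at about 11.6 N in my averaged readings, against the 20 N limit. The force followed the spring line the whole way back. The boss seated with the sleeve still pressed in about 4 mm, as fitted should be.
- **Last pictures:** The roller is level, centred between the bolts of both plates, and its end gaps match the other rollers. The gripper is clear and the wrist force was near zero after release.
- **Other things on the bench:** A before/after picture comparison showed no change at the caliper, wax jar or pot. It flagged pixels at the spindle, pallet and chuck key. For the spindle and pallet I looked closer after hand-in, and they stand where they were with only shadows different. I did not enlarge the chuck key's 58 pixels. The brush and screwdriver were not compared.
- **Disagreements:** The far plate lay about 1 mm farther out than first measured. The sleeve press read from force was up to 0.9 mm less than from position, which may be a slight slip in the grip.

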